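Third hand for fitting a flap-door pull

ROBOT

A 7-joint arm with a two-finger parallel gripper is mounted at the origin on the work surface. World frame = base frame: x ahead of the robot, y to its left, z up, the work surface at z = 0. Lengths are in m, angles in rad, forces in N, time in s.
With the tool pointing down it reaches from about 0.425 to 0.925 m from the base axis. Payload 6.8 kg.
Tool frame: the origin (TCP) lies between the finger pads; the fingertips stand r.tcp_to_tips ahead of it and the grasp point (between the pads) lies 3 mm ahead of it (r.tcp_to_tips is the distance from the TCP to the fingertips, in m); z points along the fingers, y is the line along which they close (so a half turn about z gives the same grasp; the last joint's range is limited). The gripper opens to 85 mm and grips with 20 to 120 N. Pads are 22 mm wide; open, the fingers measure 114 mm over their backs; the gripper's body (76 mm by 85 mm) begins 54 mm behind the grasp point. The pads swing forward as they close: fully open they stand 13 mm farther back than shut.
Start: joints at [1.173, 0.477, 0.022, 1.555, -0.011, 1.109, -0.083], TCP at [0.193, -0.647, 0.222] pointing down, gripper open.
Joint ranges: [-2.96, 2.96], [-0.34, 2.1], [-1.41, 1.46], [0.24, 2.44], [-1.37, 4.51], [0.17, 1.92], [-2.96, 2.96]. Speed limits (rad/s): [2.39, 2.39, 3.14, 3.14, 3.14, 3.14, 3.14].

INTERFACE

Orientations are given as a rotation vector (axis times angle).
In Python, from bench import r gives the robot as it stands. The module is installed in compiled form; this text tells all that it offers.
- The arm moves only by the tool step_arm, never from a script. Its argument "moves" is a list of rows, each an object of numbers: "rx", "ry", "rz": the turn, a rotation vector about the tool's x, y, z in degrees; "dx", "dy", "dz": the shift along the tool's x, y, z in mm; "gripper": the opening, from -1 (shut) to 1 (fully open). In form: [{"rx": .., "ry": .., "rz": .., "dx": .., "dy": .., "dz": .., "gripper": ..}, ...]. A call has 1 to 20 rows; each row shifts and turns the commanded pose from where the row before left it, along the tool's axes as they then stand; what a row does not reach is not made up. A row lasts 1/8 s, in which the tool goes at most 62.5 mm and 10.7 degrees, less where a joint would pass 70% of its speed; a pose out of reach is approached as far as the arm can. A call is refused whole if a number of a shift passes 62.5 or a number of a turn 10.7, either way. A call with a gripper value outside its range is refused whole. The fingers move at their own pace and stop on an object; "grip_force" is the grip in N (left out, the last holds). Time passes only in rows, so rows that do not move let the fingers close. It gives the time, the measured TCP pose, the force, the opening and the grip force at its end, in the units of the state.
- r.get_obs(): the state, without advancing time (a new reading comes with each control period).
- r.grab_frame(name): name is "scene" or "top" or "wrist"; returns the picture (400x640x3 uint8, blue, green, red); there is no depth.
- r.camera_info(name): a dict with "mtx" (3x3 intrinsics, pixels), "rvec" (rotation vector, rad) and "tvec" (3), from world to camera coordinates, as OpenCV has them. Camera axes: x right, y down, z forward; pixel columns grow to the right and rows downward; lengths in m; the calibration is good to about 2 mm. A picture is of the moment at which its call begins: read the wrist's pose just before it. camera_info takes no time and is no camera call; for the wrist camera it gives the pose at the moment of the call.
- r.hand_in(): hands the job in; it is judged then, once.
The state is a dict: "clock": time; "joints": joint angles; "qvel": joint speeds; "tau": joint torques, N m; "tcp_pos": TCP position; "orientation": TCP orientation; "contact_force": force on the tool from outside, world axes, zero at the start; "moment": the same for the moment, N m; "grip_width": finger opening in m; "gripper_force": force on a finger pad.
Only numpy, scipy, OpenCV 4.12 (cv2) and the standard library are available. Lean on these libraries where they do the work, as an engineer would, in place of code of your own. Each camera call takes 0.05 s, during which the arm holds its last target. There are 200 camera calls.

TASK

Be my third hand while I screw the longer of the two aluminium pulls onto the white flap door lying on the counter: set it foot down in the channel of the grey fitting jig on the door, flat and square and still clear of the sprung stop, then slide it along the channel into the stop and push until the stop is about halfway through its travel, never ramming it to the end. Finish while still holding the pull pressed there with the gripper, steady and flat, and leave the other things where they are.

Things in the scene. Friction and masses are not known exactly. Their poses are not given: they have to be found in the camera images.
- pull_long: The longer aluminium pull, about 0.25 kg, foot down on the counter: flat foot 110 (x) x 44 (y) x 10 mm thick; on its middle an upright blade 70 (x) x 18 (y) mm, top 46 mm above the underside, to be gripped across its 18 mm. Both ends alike; dark screw holes at the foot's corners. Origin: centre of the underside; x along the length, z up.
- pull_short: The shorter aluminium pull, not wanted now: the same shape, foot 74 x 44 x 10 mm, blade 40 x 18 mm, 46 mm high. Origin: centre of the underside, x along its length. Leave it alone. The two pulls may lie in either place.
- flap: White flap door 300 (x) x 200 (y) x 18 mm, fixed flat on the counter, with a grey jig on it. Origin: centre of the door's underside, z up. Jig channel: along x, 48 mm wide, centred on y = 0, floor = door top (z = 18 mm), between two cheeks 12 mm thick, tops at z = 26 mm, from x = -150 (open end) to +40 mm, where the stop is. Behind it a spring housing, x = 78 to 104 mm, 96 mm wide, top z = 42 mm.
- stop_face (a point): Sprung stop at the channel's +x end: dark steel bar 14 (x) x 70 (y) mm, z = 20 to 38 mm in the flap's frame. This point: centre of its front face (which the pull's end meets), flap z = 29 mm; axes as the flap's. At rest the face is at flap x = 40 mm. Dark marks on two low aluminium rails (y = +-42 mm, tops z = 24 mm) at flap x = 46 and 54 mm: the face should end between them.
- stop (a joint): Travel of the sprung stop in m along the flap's +x: 0 = fully out (at rest), 0.020 = the end of its travel, 0.010 = halfway. The spring pushes back with 3 N at 0 plus 0.6 N per mm, so 9 N halfway.
- lid: Black plastic lid, disc 136 mm across, 12 mm thick, with a knob to 36 mm high. Origin: centre of the underside. Leave alone.
- bowl: Glass bowl 140 mm across, 60 mm high. Origin: centre of the underside. Leave alone.
- whisk: Flat steel whisk 260 mm long, 20 mm high, lying down. Origin: where handle and wires meet, underside; the wires point along x. Leave alone.
- scoop: Teal silicone scoop, 195 mm long, 26 mm high. Origin: underside of its square cup near the handle; the handle points to -x. Leave alone.
- screwdriver: Screwdriver 190 mm long, lying between the door and the pulls. Origin: underside, at about its middle; the handle points to -x. Leave alone.
- jar: Closed glass jar 64 mm across, 100 mm high. Origin: centre of the underside. Leave alone.
Things that resemble listed ones, but are neither listed nor needed, are in the scene too. What is shaped like the pull_long but turquoise is not meant.

How it is judged:
By the outcome, as a careful person would: the job done as asked, in the order asked, and still so for the second after the job is handed in, while the arm keeps its last pose, push and grip.
It also fails if it takes over 58 s, if anything falls off the work surface, if the arm or the gripper's body presses on something with over 40 N, if the wrist force passes 120 N, or if a joint passes its speed limit or range.

## Working session

There is one attempt and no reset: what is moved stays moved. The work goes in short steps, Python scripts to look and compute and a tool call to move; the robot and the scene stay as the last step left them, time stands still between calls to the robot, and variables do not carry over. Pictures are saved under pics/ and viewed, at most 10 in all, crops included, and the job is handed in when it is done.

Besides the shell and the picture viewer there is one more tool, called after ">>>" in YAML: its name, and indented under it one key for each argument. step_arm: Moves the arm, as the interface text tells. Its arguments: {"type":"object","properties":{"moves":{"type":"array","items":{"type":"object","properties":{"rx":{"type":"number"},"ry":{"type":"number"},"rz":{"type":"number"},"dx":{"type":"number"},"dy":{"type":"number"},"dz":{"type":"number"},"gripper":{"type":"number"}}}},"grip_force":{"type":"number"}},"required":["moves"]}

```bash
mkdir -p pics; cat > h.py <<'E'
import numpy as np,cv2
from bench import r
from scipy.spatial.transform import Rotation as R
def save(n,f):
    i=r.grab_frame(n); cv2.imwrite(f'pics/{f}.png',i); return i
def px2w(ci,uv,z):
    uv=np.array(uv,float).reshape(-1,1,2)
    M=np.array(ci['mtx']);Rm=cv2.Rodrigues(np.array(ci['rvec'],float))[0];t=np.array(ci['tvec'],float).ravel()
    n=cv2.undistortPoints(uv,M,None).reshape(-1,2)
    d=np.c_[n,np.ones(len(n))]@Rm; c=-Rm.T@t
    return c+d*((z-c[2])/d[:,2])[:,None]
def w2px(ci,P):
    return cv2.projectPoints(np.array(P,float).reshape(-1,3),np.array(ci['rvec'],float),np.array(ci['tvec'],float),np.array(ci['mtx']),None)[0].reshape(-1,2)
E
python3 - <<'E'
from h import *
for n in('top','scene'):
    i=save(n,n+'0'); cv2.imwrite(f'pics/{n}0.png',cv2.resize(i,(800,500)))
    ci=r.camera_info(n);print(n,ci)
print(r.get_obs(),r.tcp_to_tips)
E
```

```text
top {'mtx': array([[497.78831179,   0.        , 321.34833723],
       [  0.        , 497.78831179, 202.13667518],
       [  0.        ,   0.        ,   1.        ]]), 'rvec': array([ 2.16299932, -2.17755001,  0.10732964]), 'tvec': array([0.00858958, 0.50415468, 1.33241443])}
scene {'mtx': array([[503.90172446,   0.        , 317.45276211],
       [  0.        , 503.90172446, 191.67283037],
       [  0.        ,   0.        ,   1.        ]]), 'rvec': array([ 1.61510703,  1.72029125, -0.85449414]), 'tvec': array([-0.00233401, -0.25860806,  1.90020729])}
{'clock': 0.1, 'joints': array([ 1.17294418,  0.47774161,  0.0223355 ,  1.55628798, -0.01151834,
        1.10928609, -0.08308343]), 'qvel': array([ 3.92883385e-06, -2.37327722e-03, -3.17131813e-04, -1.91772697e-03,
       -2.58784035e-03, -1.34264373e-03, -5.02373472e-04]), 'tau': array([ 4.15664646e-03, -5.97764575e+01,  1.61378201e+00, -2.81954867e+01,
        1.28867256e-02,  5.04712109e-03,  2.10571937e-05]), 'tcp_pos': array([ 0.19271193, -0.64637008,  0.22083387]), 'orientation': array([-3.10712719e+00, -4.53380672e-01,  5.10178063e-04]), 'contact_force': array([0.14147167, 0.08228377, 1.00310447]), 'moment': array([-0.04524378, -0.05459635,  0.00616715]), 'gripper_force': 0.0, 'grip_width': 0.08517897521409692} 0.022
```

View pics/top0.png

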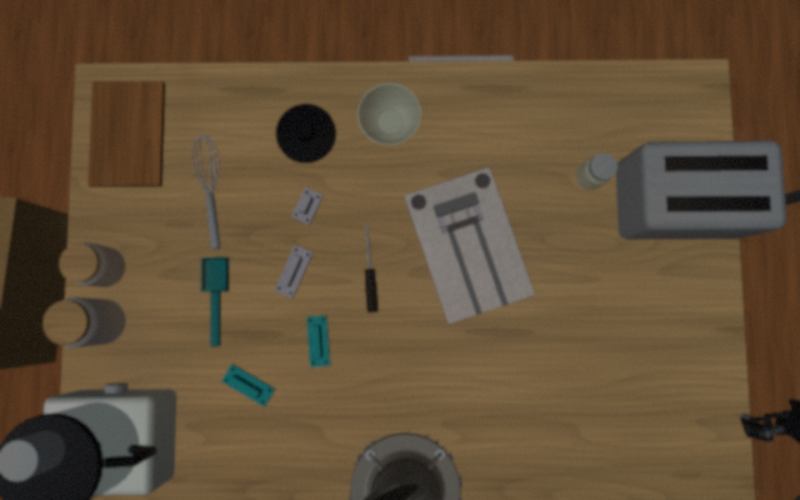

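View pics/scene0.png

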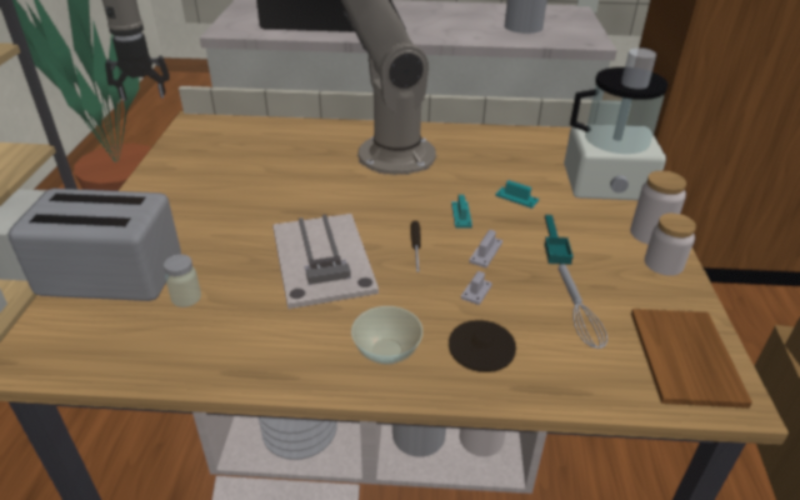

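The top view shows the long aluminium pull near (294,272), the short one at (307,206), and the door centred near (469,246) with its stop at the top end. I'll enlarge the pull and the door.

```bash
python3 - <<'E'
from h import *
ims=[r.grab_frame('top').astype(float) for _ in range(4)]
i=np.clip(np.mean(ims,0)*1.5,0,255).astype(np.uint8); cv2.imwrite('pics/topavg.png',i)
def crop(x,y,w,h,s): return cv2.resize(i[y:y+h,x:x+w],None,fx=s,fy=s,interpolation=cv2.INTER_CUBIC)
a=crop(214,190,40,55,8); b=crop(320,130,110,135,4.4)
c=np.zeros((600,320+b.shape[1],3),np.uint8); c[:440,:320]=a; c[:b.shape[0],320:]=b[:600]
cv2.imwrite('pics/crop1.png',c); print(c.shape)
E
```

```text
(600, 804, 3)
```

View pics/crop1.png

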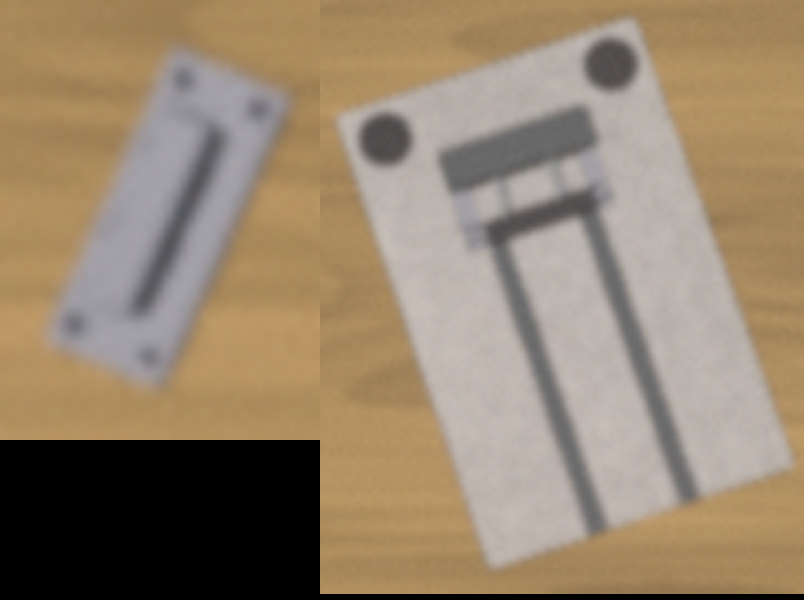

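The crop shows the pull's foot corners at (180,47), (292,95), (163,388), (50,340), and the door corners at (338,118), (634,18), (796,465), (492,570). I'll compute the poses from those.

```bash
python3 - <<'E'
from h import *
ci=r.camera_info('top')
def f(p,x0,y0,s,off=0): p=np.array(p,float); return (p-[off,0]+.5)/s-.5+[x0,y0]
pc=px2w(ci,f([(180,47),(292,95),(163,388),(50,340)],214,190,8),.008)[:,:2]
ph=px2w(ci,f([(184,79),(259,109),(150,357),(74,324)],214,190,8),.010)[:,:2]
dc=px2w(ci,f([(338,118),(634,18),(796,465),(492,570)],320,130,4.4,320),.018)[:,:2]
def rep(c,n):
    v=(c[0]+c[1]-c[2]-c[3])/2; w=(c[0]+c[3]-c[1]-c[2])/2
    print(n,c.mean(0),'L',np.hypot(*v),'W',np.hypot(*w),'yaw',np.degrees(np.arctan2(v[1],v[0])),np.degrees(np.arctan2(-w[0],w[1])))
rep(pc,'pull');rep(ph,'holes');rep(dc,'door')
o=r.get_obs();m=R.from_rotvec(o['orientation']).as_matrix();print(m.round(3));print(r.camera_info('wrist'))
E
```

```text
pull [0.46725154 0.24327083] L 0.10976361439932947 W 0.042381794594127505 yaw -23.35700431998125 -23.379542997428764
holes [0.46714896 0.24448655] L 0.0922798506284994 W 0.02830286383764449 yaw -23.46036227842054 -22.91767064520164
door [ 0.52194208 -0.14267589] L 0.29784407455155887 W 0.19848147470354197 yaw 18.324548781340205 18.518857270990136
[[ 0.958  0.286 -0.   ]
 [ 0.286 -0.958  0.001]
 [-0.    -0.001 -1.   ]]
{'mtx': array([[331.61859275,   0.        , 321.26338536],
       [  0.        , 331.61859275, 193.10396906],
       [  0.        ,   0.        ,   1.        ]]), 'rvec': array([-2.31657632,  1.72841441,  0.26011198]), 'tvec': array([-0.67613729, -0.03771198,  0.3787787 ])}
```

>>> step_arm:
  moves:
    - {"dx": 20,"dy": -13}
    - {"dx": 40,"dy": -26}
    - {"dx": 40,"dy": -26}
    - {"dx": 40,"dy": -26}
    - {"dx": 40,"dy": -26}
    - {"dx": 40,"dy": -26}
    - {"dx": 40,"dy": -26}
    - {"dx": 40,"dy": -26}
    - {"dx": 40,"dy": -26}
    - {"dx": 20,"dy": -35}
    - {"dx": 20,"dy": -45}
    - {"dx": 20,"dy": -45}
    - {"dx": 0,"dy": 0}
    - {}

```text
invalid input at $.moves[0]: expected keys rx, ry, rz, dx, dy, dz, gripper
```

```bash
python3 - <<'E'
from h import *
import json
ci=r.camera_info('wrist')
ims=[r.grab_frame('wrist').astype(float) for _ in range(3)]
i=np.clip(np.mean(ims,0)*1.5,0,255).astype(np.uint8); cv2.imwrite('pics/w1raw.png',i)
cv2.imwrite('pics/w1.png',cv2.resize(i,(800,500),interpolation=cv2.INTER_CUBIC))
np.savez('w1.npz',**ci)
print(r.get_obs())
E
```

```text
{'clock': 0.45, 'joints': array([ 1.17289219,  0.4770487 ,  0.02238808,  1.55546662, -0.01148951,
        1.10929453, -0.08308831]), 'qvel': array([ 1.57687514e-04, -6.58559382e-04,  8.26798574e-04,  1.24875453e-05,
        1.35881592e-04,  8.44193364e-04,  1.60814603e-03]), 'tau': array([-1.37396921e-03, -5.95708537e+01,  1.60447922e+00, -2.81205422e+01,
        1.24349009e-02,  3.10294105e-03, -4.88147259e-05]), 'tcp_pos': array([ 0.19289224, -0.6468301 ,  0.22164681]), 'orientation': array([-3.10858047e+00, -4.53627185e-01,  1.92230161e-05]), 'contact_force': array([-0.25419742,  0.51303185, -0.21624167]), 'moment': array([-0.03074726, -0.05295789, -0.01971614]), 'gripper_force': 0.0, 'grip_width': 0.08545215190715577}
```

View pics/w1.png

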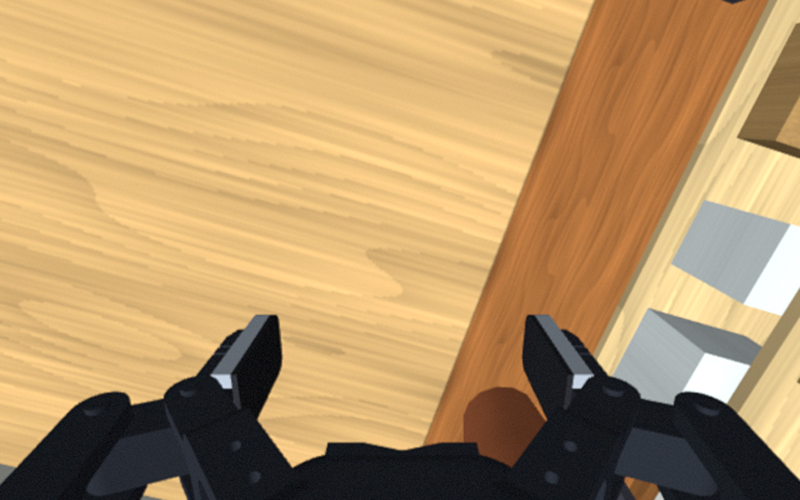

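All keys are required in each row. The arm hasn't moved; the picture shows only the counter's edge and the fingers.

>>> step_arm:
  moves:
    - {"rx": 0,"ry": 0,"rz": 0,"dx": 20,"dy": -13,"dz": 0,"gripper": 1}
    - {"rx": 0,"ry": 0,"rz": 0,"dx": 40,"dy": -26,"dz": 0,"gripper": 1}
    - {"rx": 0,"ry": 0,"rz": 0,"dx": 40,"dy": -26,"dz": 0,"gripper": 1}
    - {"rx": 0,"ry": 0,"rz": 0,"dx": 40,"dy": -26,"dz": 0,"gripper": 1}
    - {"rx": 0,"ry": 0,"rz": 0,"dx": 40,"dy": -26,"dz": 0,"gripper": 1}
    - {"rx": 0,"ry": 0,"rz": 0,"dx": 40,"dy": -26,"dz": 0,"gripper": 1}
    - {"rx": 0,"ry": 0,"rz": 0,"dx": 40,"dy": -35,"dz": 0,"gripper": 1}
    - {"rx": 0,"ry": 0,"rz": 0,"dx": 35,"dy": -45,"dz": 0,"gripper": 1}
    - {"rx": 0,"ry": 0,"rz": 0,"dx": 35,"dy": -45,"dz": 0,"gripper": 1}
    - {"rx": 0,"ry": 0,"rz": 0,"dx": 30,"dy": -45,"dz": 0,"gripper": 1}
    - {"rx": 0,"ry": 0,"rz": 0,"dx": 20,"dy": -40,"dz": 0,"gripper": 1}
    - {"rx": 0,"ry": 0,"rz": 0,"dx": 0,"dy": -20,"dz": 0,"gripper": 1}
    - {"rx": 0,"ry": 0,"rz": 0,"dx": 0,"dy": 0,"dz": 0,"gripper": 1}
    - {"rx": 0,"ry": 0,"rz": 0,"dx": 0,"dy": 0,"dz": 0,"gripper": 1}

```text
clock: 2.2
tcp_pos: [0.4501, -0.1822, 0.2218]
orientation: [3.108, 0.45, 0.0]
contact_force: [0.6, -0.8, 0.1]
grip_width: 0.0855
gripper_force: 0.0
```

```bash
cat >> h.py <<'E'
def wshot(f,n=3):
    ci=r.camera_info('wrist')
    i=np.clip(np.mean([r.grab_frame('wrist').astype(float) for _ in range(n)],0),0,255).astype(np.uint8); cv2.imwrite(f'pics/{f}raw.png',i)
    cv2.imwrite(f'pics/{f}.png',cv2.resize(i,(800,500),interpolation=cv2.INTER_CUBIC))
    np.savez(f'{f}.npz',**ci)
    o=r.get_obs();print(o['clock'],o['tcp_pos'],R.from_rotvec(o['orientation']).as_matrix().round(4))
E
python3 -c "
from h import *
wshot('w2')"
```

```text
2.35 [ 0.45022395 -0.18224847  0.22166294] [[ 9.590e-01  2.833e-01 -0.000e+00]
 [ 2.833e-01 -9.590e-01 -3.000e-04]
 [-1.000e-04  3.000e-04 -1.000e+00]]
```

View pics/w2.png

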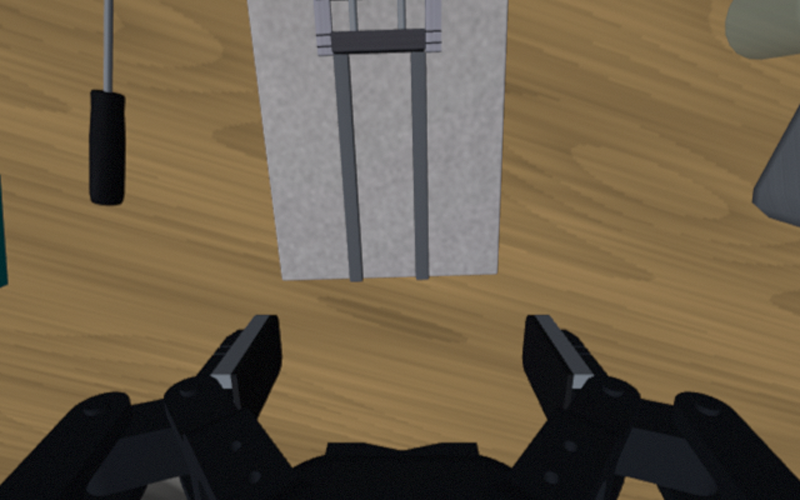

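The wrist image shows the open end of the door at row 275, the stop bar at row 40, and the cheeks at columns 333–362 and 411–428. I'll extract the edge lines by code and fit the pose.

```bash
cat > fit.py <<'E'
from h import *
def edges(name,rows,zt=.026,zd=.018):
    i=cv2.imread(f'pics/{name}raw.png'); ci=dict(np.load(name+'.npz'))
    g=cv2.GaussianBlur(cv2.cvtColor(i,cv2.COLOR_BGR2GRAY),(3,3),0).astype(float)
    return i,g,ci
i,g,ci=edges('w2',None)
L=[];Rr=[];li=[];ri=[]
def sub(row,a,b,sgn):
    d=sgn*np.gradient(row)[a:b]; k=d.argmax()+a
    d=sgn*np.gradient(row)
    den=d[k-1]-2*d[k]+d[k+1]; return k+.5*(d[k-1]-d[k+1])/den
out={k:[] for k in('Lo','Li','Ri','Ro')}
for v in range(60,215):
    t=(v-44)/(224-44)
    lc=272+ (284-272)*t; rc=334.5+(337.5-334.5)*t
    for k,c,s in(('Lo',lc-6,-1),('Li',lc+6,1),('Ri',rc-6,-1),('Ro',rc+6,1)):
        out[k].append((sub(g[v],int(c-4),int(c+5),s),v))
for k,z in(('Lo',.026),('Li',.026),('Li',.018),('Ri',.026),('Ro',.026)):
    P=px2w(ci,out[k],z)[:,:2]
    f=cv2.fitLine(P.astype(np.float32),cv2.DIST_HUBER,0,.001,.001).ravel()
    if f[0]<0:f[:2]*=-1
    n=np.array([-f[1],f[0]]);print(k,z,'yaw',np.degrees(np.arctan2(f[1],f[0])),'y at x=.48:',f[3]+(.48-f[2])*f[1]/f[0],'offset along normal',n@f[2:])
# bottom edge & stop rows
for c,z in((250,.018),(310,.018),(380,.018)):
    v=sub(g[:,c],205,235,-1 if 0 else (1 if g[235,c]>g[205,c] else -1)); print('end',px2w(ci,[(c,v)],z))
for c in(285,303,320):
    gr=np.gradient(g[:,c])[25:60]; a,b=25+gr.argmin(),25+gr.argmax(); print('bar col',c,a,b,px2w(ci,[(c,sub(g[:,c],25,60,1))],.020),px2w(ci,[(c,a)],.038))
c=[cv2.resize(i[15:55,245:355],None,fx=7,fy=7,interpolation=2),cv2.resize(i[200:235,245:355],None,fx=7,fy=7,interpolation=2)]
cv2.imwrite('pics/c2.png',np.vstack(c))
E
python3 fit.py
```

```text
Lo 0.026 yaw 18.260187 y at x=.48: -0.12190513 offset along normal -0.2661661
Li 0.026 yaw 18.246643 y at x=.48: -0.13525526 offset along normal -0.2787462
Li 0.018 yaw 18.246645 y at x=.48: -0.13432032 offset along normal -0.27785826
Ri 0.026 yaw 18.234121 y at x=.48: -0.18457077 offset along normal -0.325495
Ro 0.026 yaw 18.227278 y at x=.48: -0.19752218 offset along normal -0.337749
end [[ 0.35943223 -0.12487962  0.018     ]]
end [[ 0.38133553 -0.19063084  0.018     ]]
end [[ 0.40641614 -0.26721853  0.018     ]]
bar col 285 40 43 [[ 0.55536144 -0.11579759  0.02      ]] [[ 0.55605335 -0.1175283   0.038     ]]
bar col 303 25 42 [[ 0.56083356 -0.13256675  0.02      ]] [[ 0.5729098  -0.13016749  0.038     ]]
bar col 320 39 42 [[ 0.5660069  -0.14839029  0.02      ]] [[ 0.5660569  -0.14841216  0.038     ]]
```

View pics/c2.png

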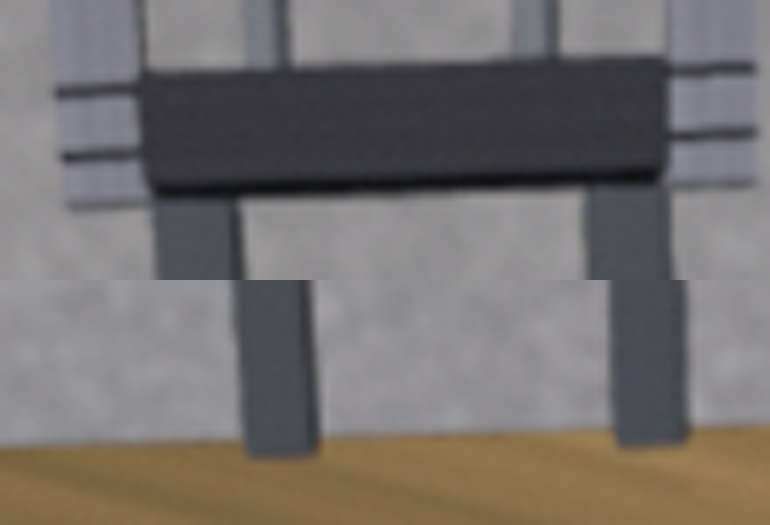

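>>> step_arm:
  moves:
    - {"rx": 0,"ry": 0,"rz": 0,"dx": 11,"dy": -20,"dz": 0,"gripper": 1}
    - {"rx": 0,"ry": 0,"rz": 0,"dx": 22,"dy": -39,"dz": 0,"gripper": 1}
    - {"rx": 0,"ry": 0,"rz": 0,"dx": 22,"dy": -39,"dz": 0,"gripper": 1}
    - {"rx": 0,"ry": 0,"rz": 0,"dx": 22,"dy": -40,"dz": 0,"gripper": 1}
    - {"rx": 0,"ry": 0,"rz": 0,"dx": 22,"dy": -40,"dz": 0,"gripper": 1}
    - {"rx": 0,"ry": 0,"rz": 0,"dx": 15,"dy": -40,"dz": 0,"gripper": 1}
    - {"rx": 0,"ry": 0,"rz": 0,"dx": 6,"dy": -41,"dz": 0,"gripper": 1}
    - {"rx": 0,"ry": 0,"rz": 0,"dx": 6,"dy": -41,"dz": 0,"gripper": 1}
    - {"rx": 0,"ry": 0,"rz": 0,"dx": 6,"dy": -41,"dz": 0,"gripper": 1}
    - {"rx": 0,"ry": 0,"rz": 0,"dx": 6,"dy": -40,"dz": 0,"gripper": 1}
    - {"rx": 0,"ry": 0,"rz": 0,"dx": 0,"dy": -20,"dz": 0,"gripper": 1}
    - {"rx": 0,"ry": 0,"rz": 10,"dx": 0,"dy": 0,"dz": 15,"gripper": 1}
    - {"rx": 0,"ry": 0,"rz": 10,"dx": 0,"dy": 0,"dz": 15,"gripper": 1}
    - {"rx": 0,"ry": 0,"rz": 10,"dx": 0,"dy": 0,"dz": 15,"gripper": 1}
    - {"rx": 0,"ry": 0,"rz": 9.9,"dx": 0,"dy": 0,"dz": 15,"gripper": 1}
    - {"rx": 0,"ry": 0,"rz": 0,"dx": 0,"dy": 0,"dz": 0,"gripper": 1}

```text
clock: 4.35
tcp_pos: [0.468, 0.2418, 0.1606]
orientation: [3.075, -0.633, -0.003]
contact_force: [-0.8, -0.6, -0.5]
grip_width: 0.0852
gripper_force: 0.0
```

```bash
python3 -c "
from h import *
wshot('w3')"
```

```text
4.5 [0.46875228 0.24287096 0.16225523] [[ 9.194e-01 -3.934e-01  7.000e-04]
 [-3.934e-01 -9.194e-01  4.000e-04]
 [ 5.000e-04 -7.000e-04 -1.000e+00]]
```

View pics/w3.png

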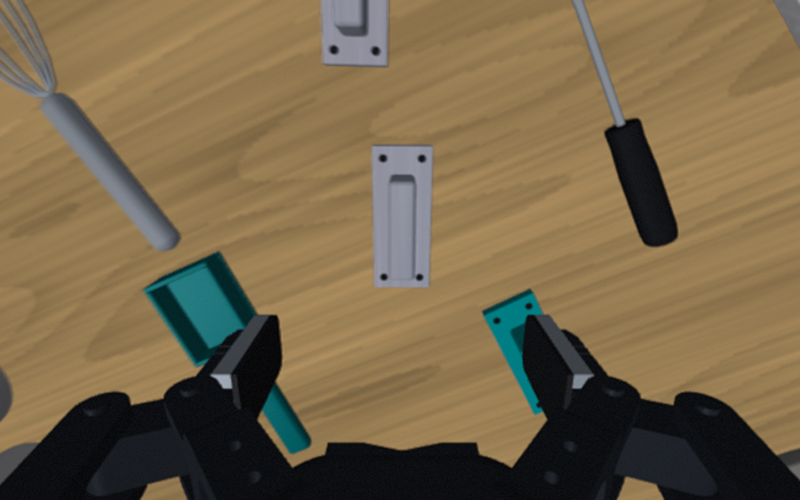

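The pull's foot corners are at (372,145), (433,145), (429,287), (374,287), centred between the fingers. The short pull is above it and the turquoise decoy at lower right.

```bash
python3 - <<'E'
from h import *
ci=dict(np.load('w3.npz'))
for c,z in(([(372,145),(433,145),(429,287),(374,287)],.009),([(382.5,158),(422,158),(419.5,277),(383.5,277)],.010)):
    c=(np.array(c)+.5)*.8-.5
    P=px2w(ci,c,z)[:,:2]; v=(P[0]+P[1]-P[2]-P[3])/2
    print(P.mean(0),np.hypot(*v),np.degrees(np.arctan2(v[1],v[0])))
    o=r.get_obs();m=R.from_rotvec(o['orientation']).as_matrix()
    print('tool delta mm',1000*m.T@(np.r_[P.mean(0),.034]-o['tcp_pos']))
E
```

```text
[0.46669995 0.24038515] 0.10994820926573233 -23.71768508854625
tool delta mm [ -0.97174297   3.18121107 128.25260993]
[0.46668069 0.24049506] 0.09196379853434493 -23.681153073585996
tool delta mm [ -1.03267802   3.08773743 128.25264463]
```

>>> step_arm:
  grip_force: 60
  moves:
    - {"rx": 0,"ry": 0,"rz": 0.5,"dx": -1,"dy": 2.5,"dz": 15,"gripper": 0.2}
    - {"rx": 0,"ry": 0,"rz": 0,"dx": 0,"dy": 0,"dz": 30,"gripper": 0.2}
    - {"rx": 0,"ry": 0,"rz": 0,"dx": 0,"dy": 0,"dz": 30,"gripper": 0.2}
    - {"rx": 0,"ry": 0,"rz": 0,"dx": 0,"dy": 0,"dz": 25,"gripper": 0.2}
    - {"rx": 0,"ry": 0,"rz": 0,"dx": 0,"dy": 0,"dz": 15,"gripper": 0.2}
    - {"rx": 0,"ry": 0,"rz": 0,"dx": 0,"dy": 0,"dz": 10,"gripper": 0.2}
    - {"rx": 0,"ry": 0,"rz": 0,"dx": 0,"dy": 0,"dz": 0,"gripper": 0.2}
    - {"rx": 0,"ry": 0,"rz": 0,"dx": 0,"dy": 0,"dz": 0,"gripper": -0.3}
    - {"rx": 0,"ry": 0,"rz": 0,"dx": 0,"dy": 0,"dz": 0,"gripper": -0.6}
    - {"rx": 0,"ry": 0,"rz": 0,"dx": 0,"dy": 0,"dz": 0,"gripper": -1}
    - {"rx": 0,"ry": 0,"rz": 0,"dx": 0,"dy": 0,"dz": 0,"gripper": -1}
    - {"rx": 0,"ry": 0,"rz": 0,"dx": 0,"dy": 0,"dz": 0,"gripper": -1}
    - {"rx": 0,"ry": 0,"rz": 0,"dx": 0,"dy": 0,"dz": 0,"gripper": -1}

```text
clock: 6.12
tcp_pos: [0.4662, 0.2409, 0.0367]
orientation: [3.074, -0.648, -0.0]
contact_force: [0.2, 0.0, -0.3]
grip_width: 0.0004
gripper_force: 0.0
```

Gripper closed empty; I need to look.

```bash
python3 -c "
from h import *
wshot('w4');print(r.get_obs())
a=cv2.resize(cv2.imread('pics/w4raw.png'),(480,300));i=save('scene','s4');b=cv2.resize(i[130:260,330:480],None,fx=2,fy=2,interpolation=2)
c=np.zeros((300,780,3),np.uint8);c[:,:480]=a;c[:260,480:]=b;cv2.imwrite('pics/c4.png',c)"
```

```text
6.275 [0.46624214 0.24096536 0.03668388] [[ 0.915  -0.4036 -0.    ]
 [-0.4036 -0.915  -0.    ]
 [-0.      0.     -1.    ]]
{'clock': 6.275, 'joints': array([-0.34315914,  0.51149442, -0.31472309,  2.03625764,  0.25967639,
        0.631229  , -2.81723214]), 'qvel': array([-3.54647751e-04, -1.86988633e-03, -2.16244373e-05,  4.82717382e-04,
       -6.17710259e-04,  3.63254872e-04, -1.22065415e-03]), 'tau': array([ 2.49343218e-03, -5.07814443e+01, -2.95743249e+00, -1.79344422e+01,
        8.17241671e-03,  1.18629730e-03,  3.99390728e-05]), 'tcp_pos': array([0.46624214, 0.24096536, 0.03668388]), 'orientation': array([ 3.07405786e+00, -6.47813919e-01, -8.17564989e-06]), 'contact_force': array([-0.28728742, -0.011956  , -0.30654967]), 'moment': array([ 0.02337719,  0.00092107, -0.0702138 ]), 'gripper_force': 0.0, 'grip_width': -0.00011431736305617865}
```

View pics/c4.png

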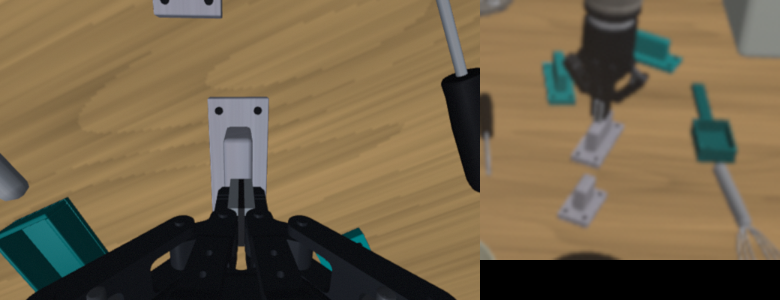

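```bash
python3 - <<'E'
from h import *
for n in('w3','w4'):
    ci=dict(np.load(n+'.npz'));Rm=cv2.Rodrigues(ci['rvec'])[0];print(n,'cam',-Rm.T@ci['tvec'].ravel(),'axis',Rm[2])
ci=dict(np.load('w4.npz'))
c=(np.array([(208,97),(268,97)])+.5)*4/3-.5
P=px2w(ci,c,.01);print(P)
print('fingertip expected px(480 scale)',w2px(ci,[[.4662,.2409,.0147],[.4662,.2409,.0337]])*.75)
print('pull est corners',w2px(ci,[[.4667+.055*.916,.2404-.055*.402,.01],[.4667-.055*.916,.2404+.055*.402,.01],[.4667+.035*.916,.2404-.035*.402,.046],[.4667-.035*.916,.2404+.035*.402,.046]])*.75)
t=cv2.imread('pics/s4.png');ci=r.camera_info('scene')
print('scene: tip',w2px(ci,[[.4662,.2409,.0147],[.4662,.2409,.1]]),'pull',w2px(ci,[[.4667,.2404,.046],[.4667-.035*.916,.2404+.035*.402,.046]]),'crop origin 330,130 x2+480')
E
```

```text
w3 cam [0.53743667 0.21112999 0.31240213] axis [-0.27226381  0.1142007  -0.9554217 ]
w4 cam [0.53511567 0.20948061 0.18859536] axis [-0.26925195  0.11802932 -0.95580985]
[[0.52660455 0.23850999 0.01      ]
 [0.5093884  0.1995826  0.01      ]]
fingertip expected px(480 scale) [[239.57860156 172.89100056]
 [239.45962687 184.04022582]]
pull est corners [[239.6270879   97.88375566]
 [240.19038247 230.34089347]
 [239.52359049 138.73600128]
 [239.9803163  238.17698905]]
scene: tip [[387.9593033  197.55281175]
 [390.69089765 174.10302395]] pull [[388.77934184 189.22757705]
 [392.89585377 183.10660321]] crop origin 330,130 x2+480
```

The pull hasn't moved. Both images put the fingertips at about z = 0.046, just above the blade, so they sit roughly 30 mm shorter than the stated offset. I'll open, go lower in small steps and watch the force.

>>> step_arm:
  moves:
    - {"rx": 0,"ry": 0,"rz": 0,"dx": 0,"dy": 0,"dz": -10,"gripper": 0.2}
    - {"rx": 0,"ry": 0,"rz": 0,"dx": 0,"dy": 0,"dz": 0,"gripper": 0.2}
    - {"rx": 0,"ry": 0,"rz": 0,"dx": 0,"dy": 0,"dz": 0,"gripper": 0.2}
    - {"rx": 0,"ry": 0,"rz": 0,"dx": 0,"dy": 0,"dz": 0,"gripper": 0.2}
    - {"rx": 0,"ry": 0,"rz": 0,"dx": 0,"dy": 0,"dz": 5,"gripper": 0.2}
    - {"rx": 0,"ry": 0,"rz": 0,"dx": 0,"dy": 0,"dz": 5,"gripper": 0.2}
    - {"rx": 0,"ry": 0,"rz": 0,"dx": 0,"dy": 0,"dz": 4,"gripper": 0.2}
    - {"rx": 0,"ry": 0,"rz": 0,"dx": 0,"dy": 0,"dz": 4,"gripper": 0.2}
    - {"rx": 0,"ry": 0,"rz": 0,"dx": 0,"dy": 0,"dz": 2,"gripper": 0.2}
    - {"rx": 0,"ry": 0,"rz": 0,"dx": 0,"dy": 0,"dz": 0,"gripper": 0.2}

```text
clock: 7.58
tcp_pos: [0.4662, 0.2409, 0.0265]
orientation: [3.074, -0.648, -0.0]
contact_force: [0.2, 0.2, 0.7]
grip_width: 0.0514
gripper_force: 0.0
```

```bash
python3 -c "
from h import *
wshot('w5')
a=cv2.resize(cv2.imread('pics/w5raw.png')[80:400,170:470],None,fx=1.5,fy=1.5);i=save('scene','s5');b=cv2.resize(i[130:230,350:430],None,fx=4,fy=4,interpolation=2)
c=np.zeros((480,770,3),np.uint8);c[:,:450]=a;c[:400,450:]=b;cv2.imwrite('pics/c5.png',c)"
```

```text
7.725 [0.46632739 0.24104843 0.02683476] [[ 9.150e-01 -4.034e-01  2.000e-04]
 [-4.034e-01 -9.150e-01  1.000e-04]
 [ 2.000e-04 -2.000e-04 -1.000e+00]]
```

View pics/c5.png

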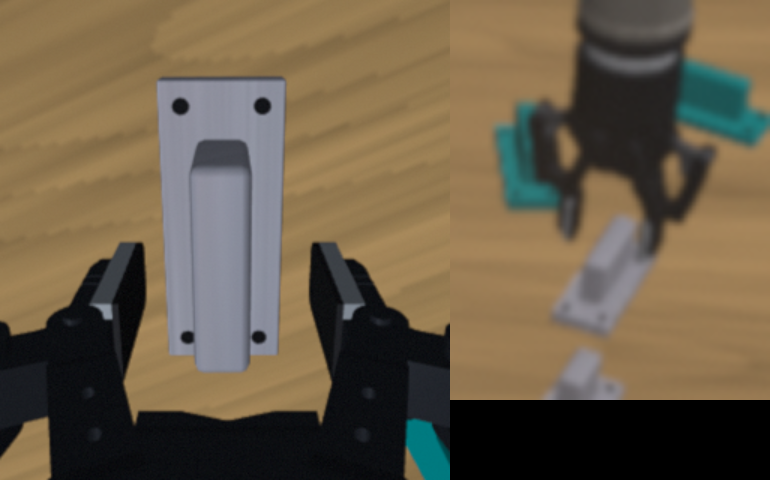

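The view now shows the open fingers straddling the blade, with their tips around z ≈ 0.035. I'll go 15 mm lower and close.

>>> step_arm:
  grip_force: 60
  moves:
    - {"rx": 0,"ry": 0,"rz": 0,"dx": 0,"dy": 0,"dz": 5,"gripper": 0.2}
    - {"rx": 0,"ry": 0,"rz": 0,"dx": 0,"dy": 0,"dz": 5,"gripper": 0.2}
    - {"rx": 0,"ry": 0,"rz": 0,"dx": 0,"dy": 0,"dz": 5,"gripper": 0.2}
    - {"rx": 0,"ry": 0,"rz": 0,"dx": 0,"dy": 0,"dz": 0,"gripper": -0.2}
    - {"rx": 0,"ry": 0,"rz": 0,"dx": 0,"dy": 0,"dz": 0,"gripper": -0.4}
    - {"rx": 0,"ry": 0,"rz": 0,"dx": 0,"dy": 0,"dz": 0,"gripper": -0.6}
    - {"rx": 0,"ry": 0,"rz": 0,"dx": 0,"dy": 0,"dz": 0,"gripper": -1}
    - {"rx": 0,"ry": 0,"rz": 0,"dx": 0,"dy": 0,"dz": 0,"gripper": -1}
    - {"rx": 0,"ry": 0,"rz": 0,"dx": 0,"dy": 0,"dz": 0,"gripper": -1}

```text
clock: 8.9
tcp_pos: [0.4666, 0.2413, 0.0121]
orientation: [-3.073, 0.647, -0.001]
contact_force: [0.7, 0.4, 5.9]
grip_width: 0.017
gripper_force: 59.4
```

>>> step_arm:
  moves:
    - {"rx": 0,"ry": 0,"rz": 0,"dx": 0,"dy": 0,"dz": -5,"gripper": -1}
    - {"rx": 0,"ry": 0,"rz": 0,"dx": 0,"dy": 0,"dz": -15,"gripper": -1}
    - {"rx": 0,"ry": 0,"rz": 0,"dx": 0,"dy": 0,"dz": -30,"gripper": -1}
    - {"rx": 0,"ry": 0,"rz": 0,"dx": 0,"dy": 0,"dz": -40,"gripper": -1}
    - {"rx": 0,"ry": 0,"rz": 0,"dx": 0,"dy": 0,"dz": -20,"gripper": -1}
    - {"rx": 0,"ry": 0,"rz": 0,"dx": 0,"dy": 0,"dz": 0,"gripper": -1}
    - {"rx": 0,"ry": 0,"rz": 0,"dx": 0,"dy": 0,"dz": 0,"gripper": -1}

```text
clock: 9.78
tcp_pos: [0.4655, 0.2403, 0.121]
orientation: [3.073, -0.648, -0.002]
contact_force: [0.2, 0.4, -4.2]
grip_width: 0.0169
gripper_force: 58.9
```

```bash
cat > pull.py <<'E'
from h import *
import sys
def sub(row,a,b,sgn):
    d=sgn*np.gradient(row); k=d[a:b].argmax()+a
    return k+.5*(d[k-1]-d[k+1])/(d[k-1]-2*d[k]+d[k+1])
if __name__=='__main__':
    n=sys.argv[1]; wshot(n)
    i=cv2.imread(f'pics/{n}raw.png');hsv=cv2.cvtColor(i,cv2.COLOR_BGR2HSV)
    m=((hsv[:,:,1]<45)&(hsv[:,:,2]>60)).astype(np.uint8); m[:,:230]=0;m[:,410:]=0
    k,l,s,c=cv2.connectedComponentsWithStats(m)
    for j in range(1,k):
        if s[j,4]>300:print(s[j],c[j])
    j=s[1:,4].argmax()+1
    for v in range(s[j,1],s[j,1]+s[j,3],12):
        x=np.where(l[v]==j)[0];print(v,x.min(),x.max(),end=' | ')
    print(r.get_obs()['contact_force'],r.get_obs()['grip_width'])
E
python3 pull.py w6
```

```text
9.925 [0.46544719 0.24044805 0.12055177] [[ 0.915  -0.4035 -0.0021]
 [-0.4035 -0.915  -0.0011]
 [-0.0014  0.0019 -1.    ]]
[ 240    0   63   45 2673] [271.73176207  21.37710438]
[  275   135    94   216 15223] [321.2693293  226.33797543]
135 278 365 | 147 275 368 | 159 276 367 | 171 276 367 | 183 277 366 | 195 277 366 | 207 278 365 | 219 278 365 | 231 279 364 | 243 279 364 | 255 285 357 | 267 283 360 | 279 285 358 | 291 301 341 | 303 301 341 | 315 300 342 | 327 294 349 | 339 302 341 | [-0.20343759 -0.46705504 -3.1717214 ] 0.017058279558292647
```

Held flat and square: the foot's edges are symmetric about the image centre line. Now I carry it over the channel.

>>> step_arm:
  moves:
    - {"rx": 0,"ry": 0,"rz": 0,"dx": 12.5,"dy": 16,"dz": 0,"gripper": -1}
    - {"rx": 0,"ry": 0,"rz": 0,"dx": 25,"dy": 32,"dz": 0,"gripper": -1}
    - {"rx": 0,"ry": 0,"rz": 0,"dx": 25,"dy": 32,"dz": 0,"gripper": -1}
    - {"rx": 0,"ry": 0,"rz": 0,"dx": 25,"dy": 32,"dz": 0,"gripper": -1}
    - {"rx": 0,"ry": 0,"rz": 0,"dx": 25,"dy": 33,"dz": 0,"gripper": -1}
    - {"rx": 0,"ry": 0,"rz": 0,"dx": 20,"dy": 38,"dz": 0,"gripper": -1}
    - {"rx": 0,"ry": 0,"rz": 0,"dx": 10,"dy": 41,"dz": 0,"gripper": -1}
    - {"rx": 0,"ry": 0,"rz": 0,"dx": 8,"dy": 41,"dz": 0,"gripper": -1}
    - {"rx": 0,"ry": 0,"rz": 0,"dx": 8,"dy": 41,"dz": 0,"gripper": -1}
    - {"rx": 0,"ry": 0,"rz": 0,"dx": 8,"dy": 40,"dz": 0,"gripper": -1}
    - {"rx": 0,"ry": 0,"rz": 0,"dx": 0.7,"dy": 20.7,"dz": 0,"gripper": -1}
    - {"rx": 0,"ry": 0,"rz": -10.5,"dx": 0,"dy": 0,"dz": 0,"gripper": -1}
    - {"rx": 0,"ry": 0,"rz": -10.5,"dx": 0,"dy": 0,"dz": 0,"gripper": -1}
    - {"rx": 0,"ry": 0,"rz": -10.5,"dx": 0,"dy": 0,"dz": 0,"gripper": -1}
    - {"rx": 0,"ry": 0,"rz": -10.5,"dx": 0,"dy": 0,"dz": 0,"gripper": -1}
    - {"rx": 0,"ry": 0,"rz": 0,"dx": 0,"dy": 0,"dz": 20,"gripper": -1}
    - {"rx": 0,"ry": 0,"rz": 0,"dx": 0,"dy": 0,"dz": 20,"gripper": -1}
    - {"rx": 0,"ry": 0,"rz": 0,"dx": 0,"dy": 0,"dz": 0,"gripper": -1}
    - {"rx": 0,"ry": 0,"rz": 0,"dx": 0,"dy": 0,"dz": 0,"gripper": -1}

```text
clock: 12.3
tcp_pos: [0.4715, -0.1619, 0.0819]
orientation: [-3.102, -0.497, -0.0]
contact_force: [0.1, 1.2, -3.3]
grip_width: 0.0168
gripper_force: 58.8
```

```bash
python3 - <<'E'
from h import *
wshot('w7')
ci=dict(np.load('w7.npz'))
o=r.get_obs();print(R.from_rotvec(o['orientation']).as_euler('ZYX',degrees=True),o['contact_force'],o['grip_width'],o['joints'])
i=cv2.imread('pics/w7raw.png')
c=cv2.resize(i[20:360,200:440],None,fx=1.7,fy=1.7,interpolation=2);print(c.shape);cv2.imwrite('pics/c7.png',c)
g=cv2.cvtColor(i,cv2.COLOR_BGR2GRAY)
for v in(70,80,90,100,105,110,140,160): print(v,' '.join(map(str,g[v,262:382:2])))
E
```

```text
12.45 [ 0.47184759 -0.1621455   0.08240921] [[ 9.500e-01  3.124e-01  1.300e-03]
 [ 3.124e-01 -9.500e-01 -4.000e-04]
 [ 1.100e-03  8.000e-04 -1.000e+00]]
[ 1.82016174e+01 -6.16170790e-02  1.79954102e+02] [ 0.8846851  -0.74368527 -2.44723129] 0.017155600231161628 [ 0.50742162  0.40611759 -0.36411028  2.07137265  0.22077192  0.69887218
 -1.25243149]
(578, 408, 3)
70 84 82 81 82 83 81 80 78 47 104 151 153 152 150 146 145 144 145 148 148 151 152 151 149 146 146 148 148 146 143 142 142 141 141 143 145 149 150 152 152 149 149 150 150 149 151 152 153 141 65 79 81 79 80 79 79 78 77 70 103
80 83 82 83 82 81 81 81 78 54 83 147 147 148 146 146 148 146 145 147 147 150 148 149 146 142 141 140 142 143 142 144 146 147 147 147 149 150 151 148 144 144 146 149 151 151 150 148 149 132 69 80 82 79 80 79 80 78 78 68 129
90 82 82 83 80 82 81 80 81 60 69 151 153 153 152 150 151 148 148 151 153 148 148 149 149 148 147 146 149 150 150 153 153 153 149 147 147 145 147 148 151 149 146 145 146 146 148 148 150 114 73 81 81 79 80 79 79 78 77 70 149
100 82 83 83 82 81 80 80 80 66 48 146 146 148 146 145 141 142 142 1
[... 359 characters left out ...]
0 79 78 79 74 96 148
110 81 82 83 80 81 81 80 79 73 42 131 142 143 147 148 151 148 145 144 143 146 148 147 147 147 149 148 145 142 141 143 146 146 147 149 150 150 149 148 147 149 147 146 147 151 150 148 147 82 78 80 80 79 78 78 80 78 73 111 149
140 135 81 82 81 82 80 97 136 131 132 130 128 128 131 130 130 133 130 132 133 134 133 135 132 131 131 131 131 131 131 129 131 133 132 132 133 134 134 135 130 131 135 133 129 129 129 130 128 129 130 128 130 130 88 78 79 76 82 144 145
160 146 93 82 81 82 81 80 133 131 131 131 130 117 29 17 15 18 72 130 131 132 133 132 132 131 130 130 131 130 131 128 130 132 130 131 133 134 133 132 130 132 135 96 22 16 14 28 94 131 129 128 129 123 72 78 78 70 122 145 146
```

By pixel profiles, the channel's centre is at column ≈319.6 and the pull's at ≈321.3. That is about 1 mm, so I correct it and lower.

>>> step_arm:
  moves:
    - {"rx": 0,"ry": 0,"rz": 0,"dx": 0,"dy": -1,"dz": 10,"gripper": -1}
    - {"rx": 0,"ry": 0,"rz": 0,"dx": 0,"dy": 0,"dz": 15,"gripper": -1}
    - {"rx": 0,"ry": 0,"rz": 0,"dx": 0,"dy": 0,"dz": 10,"gripper": -1}
    - {"rx": 0,"ry": 0,"rz": 0,"dx": 0,"dy": 0,"dz": 5,"gripper": -1}
    - {"rx": 0,"ry": 0,"rz": 0,"dx": 0,"dy": 0,"dz": 0,"gripper": -1}
    - {"rx": 0,"ry": 0,"rz": 0,"dx": 0,"dy": 0,"dz": 0,"gripper": -1}

```text
clock: 13.2
tcp_pos: [0.4713, -0.1611, 0.0419]
orientation: [3.102, 0.497, 0.001]
contact_force: [-0.0, 0.4, -2.2]
grip_width: 0.0167
gripper_force: 59.0
```

```bash
python3 - <<'E'
from h import *
wshot('w8')
o=r.get_obs();print(o['contact_force'])
g=cv2.cvtColor(cv2.imread('pics/w8raw.png'),cv2.COLOR_BGR2GRAY)
for v in(60,80,100,115,125,140,150,165): print(v,' '.join(map(str,g[v,262:382:2])))
E
```

```text
13.35 [ 0.47121891 -0.1611591   0.04205243] [[ 9.500e-01  3.124e-01  7.000e-04]
 [ 3.124e-01 -9.500e-01 -2.000e-04]
 [ 6.000e-04  5.000e-04 -1.000e+00]]
[ 0.0736534   0.08104562 -2.20483713]
60 80 80 78 64 37 104 149 149 148 146 145 143 142 144 144 145 144 142 144 147 148 149 149 148 147 145 145 146 145 147 144 142 141 140 140 140 141 145 146 147 143 144 149 149 150 148 145 144 144 145 147 148 148 149 83 69 79 80 80 78
80 79 80 79 76 47 53 144 146 145 145 144 145 146 148 148 146 145 143 144 144 145 146 147 144 142 140 139 139 140 140 141 144 146 145 147 145 144 145 147 147 146 144 141 141 142 143 146 147 149 148 147 145 146 141 57 79 80 80 78 78
100 80 79 79 78 59 34 120 142 143 144 145 144 142 141 142 141 140 140 141 146 148 149 150 148 148 147 147 151 150 148 148 149 152 154 151 146 142 141 143 144 147 148 150 147 149 149 149 149 150 149 151 150 151 120 62 80 79 80 79 80
115 81 79 80 79 69 39 83 139 140 143 145 145 148 147 145 141 137 139 140 144 146 147 146 145 145 147 146 144 141 139 139 141 144 143 144 146 150 151 150 148 146 145 146 147 146 145 145 145 149 148 146 145 146 78 74
[... 231 characters left out ...]
79 79 79 78 79
140 81 80 79 79 79 57 83 134 130 131 128 127 126 129 128 129 132 128 128 130 132 133 132 130 129 129 130 129 128 130 128 129 129 129 131 131 133 132 133 128 131 132 134 127 128 129 127 126 128 127 128 129 127 84 78 79 78 77 79 77
150 80 79 81 79 79 65 62 134 128 129 129 125 127 110 64 67 106 129 128 130 131 134 131 129 129 128 130 129 127 129 127 131 129 128 130 132 132 131 130 129 130 132 134 109 65 67 107 126 127 128 127 128 126 69 79 79 78 79 79 77
165 81 81 79 81 79 73 46 135 129 130 128 126 127 127 128 129 131 129 128 128 131 132 131 129 128 127 128 128 127 128 127 129 129 129 130 132 132 132 131 128 133 131 132 127 128 128 127 126 127 128 127 130 115 74 79 79 78 78 78 77
```

The channel's midline (≈320.8) now matches the pull's (≈321). Lowering to the floor.

>>> step_arm:
  moves:
    - {"rx": 0,"ry": 0,"rz": 0,"dx": 0,"dy": 0,"dz": 4,"gripper": -1}
    - {"rx": 0,"ry": 0,"rz": 0,"dx": 0,"dy": 0,"dz": 3,"gripper": -1}
    - {"rx": 0,"ry": 0,"rz": 0,"dx": 0,"dy": 0,"dz": 2,"gripper": -1}
    - {"rx": 0,"ry": 0,"rz": 0,"dx": 0,"dy": 0,"dz": 1,"gripper": -1}
    - {"rx": 0,"ry": 0,"rz": 0,"dx": 0,"dy": 0,"dz": 0.5,"gripper": -1}
    - {"rx": 0,"ry": 0,"rz": 0,"dx": 0,"dy": 0,"dz": 0,"gripper": -1}

```text
clock: 14.1
tcp_pos: [0.471, -0.1611, 0.0312]
orientation: [3.102, 0.497, 0.0]
contact_force: [-0.2, -0.0, -2.6]
grip_width: 0.0168
gripper_force: 59.0
```

>>> step_arm:
  moves:
    - {"rx": 0,"ry": 0,"rz": 0,"dx": 0,"dy": 0,"dz": 0.7,"gripper": -1}
    - {"rx": 0,"ry": 0,"rz": 0,"dx": 0,"dy": 0,"dz": 0.7,"gripper": -1}
    - {"rx": 0,"ry": 0,"rz": 0,"dx": 0,"dy": 0,"dz": 0,"gripper": -1}
    - {"rx": 0,"ry": 0,"rz": 0,"dx": 0,"dy": 0,"dz": 0,"gripper": -1}

```text
clock: 14.6
tcp_pos: [0.471, -0.1611, 0.0301]
orientation: [3.102, 0.497, 0.0]
contact_force: [-1.8, 0.5, 3.6]
grip_width: 0.0169
gripper_force: 59.7
```

Seated, with about 6 N net downward. Now I slide.

>>> step_arm:
  moves:
    - {"rx": 0,"ry": 0,"rz": 0,"dx": 3,"dy": 0,"dz": 0,"gripper": -1}
    - {"rx": 0,"ry": 0,"rz": 0,"dx": 5,"dy": 0,"dz": 0,"gripper": -1}
    - {"rx": 0,"ry": 0,"rz": 0,"dx": 5,"dy": 0,"dz": 0,"gripper": -1}
    - {"rx": 0,"ry": 0,"rz": 0,"dx": 5,"dy": 0,"dz": 0,"gripper": -1}
    - {"rx": 0,"ry": 0,"rz": 0,"dx": 5,"dy": 0,"dz": 0,"gripper": -1}
    - {"rx": 0,"ry": 0,"rz": 0,"dx": 5,"dy": 0,"dz": 0,"gripper": -1}
    - {"rx": 0,"ry": 0,"rz": 0,"dx": 2,"dy": 0,"dz": 0,"gripper": -1}
    - {"rx": 0,"ry": 0,"rz": 0,"dx": 0,"dy": 0,"dz": 0,"gripper": -1}
    - {"rx": 0,"ry": 0,"rz": 0,"dx": 0,"dy": 0,"dz": 0,"gripper": -1}

```text
clock: 15.72
tcp_pos: [0.4991, -0.1523, 0.0301]
orientation: [3.101, 0.496, -0.001]
contact_force: [-3.2, -1.6, 6.0]
grip_width: 0.0171
gripper_force: 60.2
```

```bash
cat > st.py <<'E'
from h import *
o=r.get_obs();a=np.array([.9498,.3130,0]);p=o['tcp_pos'];print(o['clock'],'a',p@a,'n',p@[-.313,.9498,0],'F_a',o['contact_force']@a,o['contact_force'],'z',p[2],o['moment'],'eul',R.from_rotvec(o['orientation']).as_euler('ZYX',degrees=True))
E
python3 st.py; python3 - <<'E'
from h import *
wshot('w9')
g=cv2.cvtColor(cv2.imread('pics/w9raw.png'),cv2.COLOR_BGR2GRAY)
for c in(290,321,350): print(c,' '.join(map(str,g[60:170:2,c])))
for v in(112,125,150): print(v,' '.join(map(str,g[v,232:412:2])))
E
```

```text
15.725 a 0.4264003844556849 n -0.3008722653553988 F_a -3.512186780956382 [-3.17359358 -1.5907591   5.99664414] z 0.03006137879746513 [-0.17311769  0.66662094  0.02465629] eul [1.81766396e+01 4.13120759e-02 1.79967361e+02]
15.875 [ 0.49912574 -0.15227904  0.03008507] [[ 9.501e-01  3.119e-01 -5.000e-04]
 [ 3.119e-01 -9.501e-01 -7.000e-04]
 [-7.000e-04  6.000e-04 -1.000e+00]]
290 149 153 153 154 153 152 150 150 150 147 149 65 59 58 59 60 60 58 58 58 59 59 58 59 57 60 58 55 107 147 148 150 151 149 148 145 145 122 70 128 132 133 132 132 132 67 15 16 20 18 17 86 133 133 133
321 147 149 149 148 146 146 145 146 145 147 144 65 58 59 58 59 59 57 58 59 61 58 58 55 58 60 60 53 105 148 147 149 148 147 146 145 146 122 71 126 133 131 133 131 132 132 131 132 133 132 133 132 132 131 130
350 154 154 152 150 149 147 147 145 147 147 148 69 57 59 59 59 61 57 58 58 58 57 56 55 56 56 58 51 110 154 154 155 156 152 150 149 147 123 70 125 133 132 131 132 131 68 13 17 20 16 14 72 132 132 132
112 134 131 133 85 59 62 60 60 60 62 60 59 60 62 61 61 60 59 60 59 60 60 59 60 59 59 59 61 59 58 60 59 60 59 60 59 60 60 60 59 59 60 59 59 59 60 59 58 59 59 58 57 60 59 59 58 60 59 59 58 60 60 59 58 59 58 58 59 57 58 59 58 60 57 58 58 60 59 60 59 59 58 59 58 55 89 136 132 133 134
125 151 152 150 149 150 149 87 85 84 84 84 82 82 82 80 81 81 70 41 83 154 156 157 156 151 151 149 149 147 150 151 151 151 152 156 154 154 154 152 149 149 150 152 151 148 145 146 145 144 143 144 147 149 152 153 152 153 153 153 154 151 151 151 150 152 152 154 156 154 94 67 81 81 81 80 81 80 80 78 78 79 79 64 143 146 150 151 152 155 155
150 152 149 148 146 146 148 140 83 83 85 84 83 83 82 82 81 81 79 59 36 134 151 136 134 134 131 131 130 115 67 70 110 133 134 135 136 136 134 134 132 133 133 132 132 132 133 134 133 134 136 136 135 135 135 133 134 137 137 113 68 71 110 130 132 132 130 131 131 99 59 81 82 80 80 81 80 79 79 78 80 78 65 151 150 148 149 148 148 150 154
```

```bash
python3 - <<'E'
from h import *
ci=dict(np.load('w9.npz'));a=np.array([.9498,.3130,0])
print('bar front top',px2w(ci,[(290,116),(350,116)],.038)@a,'pull front top',px2w(ci,[(290,136.5),(350,136.5)],.028)@a,px2w(ci,[(321,134.5)],.018)@a)
E
```

```text
bar front top [0.49114999 0.49109361] pull front top [0.48120148 0.48113772] [0.48082906]
```

The gap to the stop is ≈10 mm. I'll approach slowly.

>>> step_arm:
  moves:
    - {"rx": 0,"ry": 0,"rz": 0,"dx": 2,"dy": 0,"dz": 0,"gripper": -1}
    - {"rx": 0,"ry": 0,"rz": 0,"dx": 2,"dy": 0,"dz": 0,"gripper": -1}
    - {"rx": 0,"ry": 0,"rz": 0,"dx": 2,"dy": 0,"dz": 0,"gripper": -1}
    - {"rx": 0,"ry": 0,"rz": 0,"dx": 2,"dy": 0,"dz": 0,"gripper": -1}
    - {"rx": 0,"ry": 0,"rz": 0,"dx": 0,"dy": 0,"dz": 0,"gripper": -1}

```text
clock: 16.5
tcp_pos: [0.5067, -0.1499, 0.0301]
orientation: [3.101, 0.496, -0.001]
contact_force: [-2.8, -1.3, 6.8]
grip_width: 0.0168
gripper_force: 60.3
```

```bash
python3 st.py
```

```text
16.5 a 0.43434380783537163 n -0.3009470498232982 F_a -3.061728404685555 [-2.79080782 -1.31316017  6.79208372] z 0.030061726225606173 [-1.89326057e-01  7.63226848e-01  4.81834546e-04] eul [1.81657787e+01 4.90533932e-02 1.79966156e+02]
```

>>> step_arm:
  moves:
    - {"rx": 0,"ry": 0,"rz": 0,"dx": 2,"dy": 0,"dz": 0,"gripper": -1}
    - {"rx": 0,"ry": 0,"rz": 0,"dx": 2,"dy": 0,"dz": 0,"gripper": -1}
    - {"rx": 0,"ry": 0,"rz": 0,"dx": 0,"dy": 0,"dz": 0,"gripper": -1}

```text
clock: 16.88
tcp_pos: [0.5087, -0.1492, 0.0301]
orientation: [3.101, 0.495, -0.006]
contact_force: [-8.2, -2.5, 11.9]
grip_width: 0.017
gripper_force: 61.1
```

```bash
python3 st.py
```

```text
16.875 a 0.4364966090294479 n -0.3009432454248823 F_a -8.601760469420384 [-8.22289808 -2.52923921 11.90112555] z 0.03005381589393562 [-0.3036072   1.60796984  0.05989484] eul [ 18.1402341    0.24134478 179.98303   ]
```

Contact made. I continue gently, easing the down-press and correcting the slight nose-down pitch.

>>> step_arm:
  moves:
    - {"rx": 0,"ry": 0.1,"rz": 0,"dx": 1,"dy": 0,"dz": -0.15,"gripper": -1}
    - {"rx": 0,"ry": 0.1,"rz": 0,"dx": 1,"dy": 0,"dz": -0.15,"gripper": -1}
    - {"rx": 0,"ry": 0,"rz": 0,"dx": 1,"dy": 0,"dz": 0,"gripper": -1}
    - {"rx": 0,"ry": 0,"rz": 0,"dx": 1,"dy": 0,"dz": 0,"gripper": -1}
    - {"rx": 0,"ry": 0,"rz": 0,"dx": 1,"dy": 0,"dz": 0,"gripper": -1}
    - {"rx": 0,"ry": 0,"rz": 0,"dx": 0,"dy": 0,"dz": 0,"gripper": -1}
    - {"rx": 0,"ry": 0,"rz": 0,"dx": 0,"dy": 0,"dz": 0,"gripper": -1}

```text
clock: 17.75
tcp_pos: [0.5116, -0.1482, 0.03]
orientation: [3.102, 0.494, -0.006]
contact_force: [-12.7, -3.3, 14.0]
grip_width: 0.017
gripper_force: 61.4
```

```bash
python3 st.py; cat > gap.py <<'E'
from h import *
import sys
n=sys.argv[1];wshot(n)
g=cv2.cvtColor(cv2.imread(f'pics/{n}raw.png'),cv2.COLOR_BGR2GRAY)
for c in(290,321,350,236,240,404,408): print(c,' '.join(map(str,g[60:150:2,c])))
E
python3 gap.py w10
```

```text
17.75 a 0.43954706767085855 n -0.30094014401147123 F_a -13.11879854018315 [-12.70960366  -3.34574117  14.02511314] z 0.030031898262196988 [-0.57091793  2.30199665  0.12068869] eul [  18.10777247    0.23048815 -179.99197387]
17.9 [ 0.51167244 -0.14825407  0.03005985] [[ 9.505e-01  3.107e-01 -3.800e-03]
 [ 3.107e-01 -9.505e-01 -1.100e-03]
 [-3.900e-03 -1.000e-04 -1.000e+00]]
290 145 142 140 141 142 144 145 145 145 143 144 145 145 147 148 151 151 155 152 153 151 151 138 37 57 58 59 59 59 58 59 57 57 57 59 57 59 58 60 52 105 132 132 130 132
321 146 144 145 143 142 143 143 142 143 144 146 146 145 145 146 147 147 149 148 148 145 146 127 34 58 59 61 58 58 58 58 58 58 57 58 56 57 59 60 55 115 130 132 132 131
350 146 144 144 143 143 142 142 141 142 144 147 147 147 150 153 155 154 153 151 149 147 146 127 34 54 57 58 57 58 58 56 59 58 57 57 56 55 58 58 54 115 131 131 130 130
236 131 131 131 132 132 129 131 132 133 132 132 132 132 132 132 133 131 133 131 131 133 133 133 133 130 118 31 105 134 131 133 131 132 133 109 31 132 131 131 131 133 139 152 154 153
240 50 48 48 50 49 52 54 57 69 77 85 87 100 117 118 121 121 123 125 126 133 133 133 115 55 59 61 60 59 59 55 56 57 56 57 56 60 60 63 79 129 140 152 153 153
404 135 136 136 136 136 137 137 135 136 136 136 137 135 136 136 137 135 136 135 135 134 135 135 135 135 112 29 134 133 133 133 131 131 134 82 52 132 130 132 130 128 140 148 147 149
408 132 132 133 132 133 131 132 130 130 130 129 130 131 127 131 130 129 129 130 129 130 130 129 129 131 109 26 130 132 131 131 130 132 134 82 54 133 132 133 132 132 141 145 146 150
```

```bash
cat >> h.py <<'E'
def where(n,bar,m46,m54):
    ci=dict(np.load(n+'.npz'));a=np.array([.9498,.3130,0])
    b=(px2w(ci,[(321,bar)],.038)@a)[0];x=(px2w(ci,[(321,m46)],.024)@a)[0];y=(px2w(ci,[(321,m54)],.024)@a)[0]
    print('bar',b,'46:',x,'54:',y,'bar flap x',46+1000*(b-x),54+1000*(b-y))
E
python3 -c "
from h import *
where('w10',139.5,129.3,112.2)"
```

```text
bar 0.49441082279411824 46: 0.4971774539717143 54: 0.5049988872995844 bar flap x 43.23336882240393 43.41193549453382
```

Stop travel is ≈3.3 mm. The down force is higher than I want, so I ease it while advancing.

>>> step_arm:
  moves:
    - {"rx": 0,"ry": 0.1,"rz": 0,"dx": 0,"dy": 0,"dz": -0.25,"gripper": -1}
    - {"rx": 0,"ry": 0.1,"rz": 0,"dx": 1,"dy": 0,"dz": -0.25,"gripper": -1}
    - {"rx": 0,"ry": 0.1,"rz": 0,"dx": 1,"dy": 0,"dz": -0.2,"gripper": -1}
    - {"rx": 0,"ry": 0,"rz": 0,"dx": 1,"dy": 0,"dz": 0,"gripper": -1}
    - {"rx": 0,"ry": 0,"rz": 0,"dx": 1,"dy": 0,"dz": 0,"gripper": -1}
    - {"rx": 0,"ry": 0,"rz": 0,"dx": 0,"dy": 0,"dz": 0,"gripper": -1}
    - {"rx": 0,"ry": 0,"rz": 0,"dx": 0,"dy": 0,"dz": 0,"gripper": -1}

```text
clock: 18.77
tcp_pos: [0.5147, -0.1472, 0.0301]
orientation: [-3.102, -0.494, 0.0]
contact_force: [-11.2, -4.0, 9.0]
grip_width: 0.0169
gripper_force: 60.7
```

```bash
python3 st.py; python3 gap.py w11
```

```text
18.775 a 0.44281091280809554 n -0.30090556986584316 F_a -11.909312834595047 [-11.22287066  -3.99306798   8.96909434] z 0.0300971939817656 [-0.89797017  2.40739965  0.04735321] eul [ 1.80944257e+01  4.02939954e-03 -1.79964872e+02]
18.925 [ 0.51469591 -0.14719907  0.03008884] [[ 9.505e-01  3.106e-01 -3.000e-04]
 [ 3.106e-01 -9.505e-01  5.000e-04]
 [-1.000e-04 -6.000e-04 -1.000e+00]]
290 45 29 48 145 144 140 141 142 141 145 145 145 143 143 144 146 145 148 149 151 151 153 155 43 55 60 59 59 58 58 57 58 58 58 59 58 57 58 59 54 105 133 132 132 132
321 44 28 64 144 144 144 143 142 141 143 142 144 144 145 146 147 147 145 145 147 149 151 138 38 56 58 58 58 58 58 57 59 59 56 58 55 57 58 57 53 104 132 131 131 131
350 41 28 67 148 145 144 143 143 142 142 142 140 144 146 146 148 149 150 154 155 154 152 139 39 56 59 59 60 56 59 57 59 58 59 56 57 56 58 58 53 103 133 131 132 131
236 45 28 76 131 131 131 131 130 131 131 131 132 130 131 132 131 132 133 132 131 133 131 133 132 132 133 133 133 133 83 53 133 132 132 131 133 131 132 35 94 131 131 129 131 131
240 46 26 37 54 53 56 68 75 85 85 99 109 119 119 120 123 124 128 130 133 132 132 132 115 53 58 59 59 58 57 58 57 59 58 57 58 61 68 61 75 130 134 134 133 134
404 39 27 101 136 136 136 136 136 135 135 135 137 136 135 135 134 133 135 134 134 134 134 135 134 135 135 134 134 134 44 91 133 133 132 131 132 132 112 25 115 130 130 130 129 134
408 41 31 106 133 132 132 131 131 131 131 130 128 129 129 130 128 129 128 129 130 129 130 129 131 130 130 130 130 132 44 90 132 130 131 132 131 133 114 25 117 133 133 132 133 136
```

>>> step_arm:
  moves:
    - {"rx": 0,"ry": 0,"rz": 0,"dx": 1,"dy": 0,"dz": -0.1,"gripper": -1}
    - {"rx": 0,"ry": 0.1,"rz": 0,"dx": 1,"dy": 0,"dz": -0.1,"gripper": -1}
    - {"rx": 0,"ry": 0,"rz": 0,"dx": 1,"dy": 0,"dz": -0.1,"gripper": -1}
    - {"rx": 0,"ry": 0,"rz": 0,"dx": 1,"dy": 0,"dz": 0,"gripper": -1}
    - {"rx": 0,"ry": 0,"rz": 0,"dx": 0,"dy": 0,"dz": 0,"gripper": -1}
    - {"rx": 0,"ry": 0,"rz": 0,"dx": 0,"dy": 0,"dz": 0,"gripper": -1}
    - {"rx": 0,"ry": 0,"rz": 0,"dx": 0,"dy": 0,"dz": 0,"gripper": -1}

```text
clock: 19.8
tcp_pos: [0.5176, -0.1462, 0.0301]
orientation: [-3.102, -0.494, 0.0]
contact_force: [-13.4, -4.2, 8.8]
grip_width: 0.0167
gripper_force: 60.6
```

```bash
python3 st.py; python3 -c "
from h import *
where('w11',139.5,136.3,118.8)"; python3 gap.py w12; python3 -c "
import cv2
i=cv2.imread('pics/w12raw.png')
cv2.imwrite('pics/c12.png',cv2.resize(i[60:330,200:440],None,fx=2.2,fy=2.2,interpolation=2))"
```

```text
19.8 a 0.44584693959099775 n -0.300879928886545 F_a -13.984472817338121 [-13.35219696  -4.16152124   8.83021196] z 0.03010243604820418 [-1.04334869  2.67388173  0.09426131] eul [ 1.80814679e+01  2.08173528e-03 -1.79947186e+02]
bar 0.4975454999337949 46: 0.49709706438857304 54: 0.5052074529910597 bar flap x 46.448435545221834 46.33804694273514
19.95 [ 0.51757986 -0.14622024  0.03007992] [[ 9.506e-01  3.103e-01 -4.000e-04]
 [ 3.103e-01 -9.506e-01  9.000e-04]
 [-1.000e-04 -1.000e-03 -1.000e+00]]
290 84 84 80 65 48 30 106 147 146 143 143 143 145 146 146 145 145 146 146 147 148 150 151 43 56 60 59 59 60 59 57 59 59 58 58 57 59 58 60 55 107 134 132 133 133
321 83 83 80 64 48 30 107 148 146 144 143 144 144 145 146 145 147 147 148 148 146 147 149 44 55 61 59 60 60 58 58 60 59 59 57 57 56 59 56 53 105 133 133 132 133
350 81 83 76 64 45 31 122 149 148 145 144 143 145 143 142 144 146 148 148 150 152 155 146 41 56 60 60 59 59 56 58 59 60 58 57 55 56 57 59 53 104 134 131 133 133
236 85 86 83 67 51 29 107 133 132 132 132 132 133 133 133 133 133 134 133 133 133 133 134 135 132 134 134 134 133 133 134 134 116 28 118 134 132 131 132 132 134 62 72 133 133
240 85 86 82 69 50 28 57 77 85 85 101 111 119 122 123 125 125 130 130 133 134 134 133 116 54 60 59 59 61 58 58 58 59 59 59 60 61 68 67 89 132 62 74 135 133
404 80 78 73 63 40 37 137 135 138 136 137 137 137 137 137 136 136 137 136 137 136 135 136 135 135 137 136 136 134 133 132 134 108 37 133 133 132 132 131 132 132 32 94 133 131
408 80 81 73 63 41 45 133 132 133 132 131 130 132 130 131 131 130 130 129 132 131 131 131 131 132 132 132 132 131 132 132 133 107 37 133 133 134 134 133 135 134 33 97 136 136
```

View pics/c12.png

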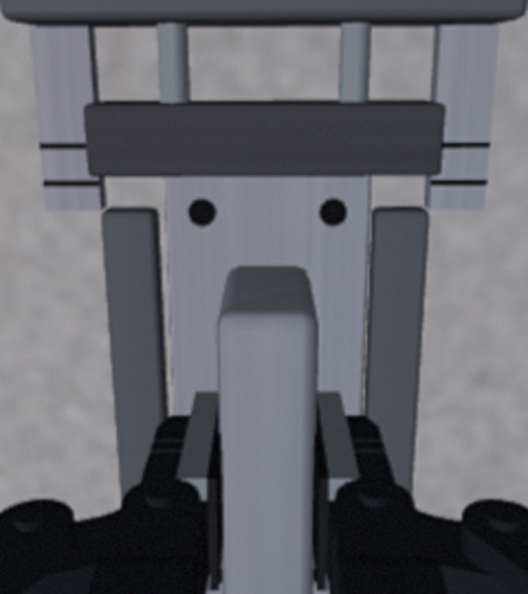

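The picture shows the bar's front edge (row ≈175) between the two marks (rows 145 and 183). The pull is flat and square in the channel. I'll make a tiny final nudge and settle.

>>> step_arm:
  moves:
    - {"rx": 0,"ry": 0,"rz": 0,"dx": 0.6,"dy": 0,"dz": 0,"gripper": -1}
    - {"rx": 0,"ry": 0,"rz": 0,"dx": 0,"dy": 0,"dz": 0,"gripper": -1}
    - {"rx": 0,"ry": 0,"rz": 0,"dx": 0,"dy": 0,"dz": 0,"gripper": -1}
    - {"rx": 0,"ry": 0,"rz": 0,"dx": 0,"dy": 0,"dz": 0,"gripper": -1}
    - {"rx": 0,"ry": 0,"rz": 0,"dx": 0,"dy": 0,"dz": 0,"gripper": -1}
    - {"rx": 0,"ry": 0,"rz": 0,"dx": 0,"dy": 0,"dz": 0,"gripper": -1}

```text
clock: 20.7
tcp_pos: [0.5179, -0.1462, 0.0301]
orientation: [-3.102, -0.493, 0.001]
contact_force: [-14.5, -4.6, 9.3]
grip_width: 0.0172
gripper_force: 60.8
```

```bash
python3 -c "
from h import *
where('w12',139.5,142.7,125.8)"; python3 st.py; python3 gap.py w13|tail -3;python3 st.py
```

```text
bar 0.5005907405550764 46: 0.497114093261719 54: 0.5050397056998378 bar flap x 49.47664729335734 49.55103485523855
20.7 a 0.4461077826675484 n -0.3009090374248235 F_a -15.233922175051566 [-14.50845838  -4.64469138   9.33286667] z 0.030086085538430757 [-1.09609885  2.81240519  0.09677262] eul [ 1.80715974e+01  3.37386156e-02 -1.79943434e+02]
240 85 85 85 73 58 34 45 70 85 86 102 111 120 119 121 124 124 129 131 133 134 133 134 117 54 58 59 59 60 58 57 57 57 56 58 59 61 65 69 84 132 111 39 136 135
404 80 79 80 67 54 29 111 138 138 137 137 136 138 137 137 136 136 136 135 136 135 136 135 136 136 136 137 136 134 135 133 134 115 25 117 133 131 132 131 132 133 84 70 131 130
408 79 79 78 68 52 29 108 133 131 131 131 132 130 131 131 131 131 131 130 130 130 131 133 132 132 131 132 132 131 131 132 133 115 27 117 134 134 134 134 134 135 86 71 135 135
20.85 a 0.44611090121382996 n -0.3009026020611213 F_a -14.66067551564447 [-13.93578518  -4.55101198   8.68431898] z 0.030071961440768222 [-1.07813234  2.8264942   0.07207099] eul [ 1.80771942e+01  3.74260649e-02 -1.79943306e+02]
```

The stop is at ≈9.8 mm, steady and level. I'm handing in.

```bash
python3 -c "
from bench import r
print(r.hand_in())"
```

```text
the job is handed in; nothing more can be done
None
```

The long pull is flat and square in the jig channel, held by the gripper against the sprung stop at about 9.8 mm of its 20 mm travel, and the job was handed in at about 21 s; the first grasp closed empty just above the blade (fingertips ~30 mm shorter than stated) without moving the pull, and the second held.

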